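# Set the wash counter for the hot flush

### The arm

A 6-joint arm with a two-finger parallel gripper is mounted at the origin on the work surface. World frame = base frame: x ahead of the robot, y to its left, z up, the work surface at z = 0. Lengths are in m, angles in degrees, forces in N, time in s.
With the tool pointing down it reaches from about 0.375 to 0.9 m from the base axis. Payload 3.1 kg.
Tool frame: the origin (TCP) lies at the very end of the fingers, on their centre line; the grasp point (between the pads) lies 19 mm behind it (grasp_offset is the distance from the TCP to the grasp point, in m); z points along the fingers, y is the direction in which the jaws open and shut (so a half turn about z gives the same grasp; the last joint's range is limited). The gripper opens to 87 mm and grips with 3 to 60 N. Pads are 19 mm wide; open, the fingers measure 117 mm over their backs; the gripper's body (75 mm by 190 mm) begins 51 mm behind the grasp point.
Start: joints at [-73.883, 30.224, 82.088, -0, 67.689, -10.227], TCP at [0.277, -0.56, 0.223] pointing down, gripper open.
Joint ranges: [-176.69, 176.69], [-43.24, 126.21], [12.49, 139.97], [-82, 262], [0, 151.66], [-163.58, 163.58]. Speed limits (degrees/s): [159.86, 159.86, 180, 180, 180, 180].

### API

Orientations are given as a 3x3 rotation matrix whose columns are the frame's x, y, z axes.
In Python, from rig import * gives the robot as it stands. The module is installed in compiled form; this text tells all that it offers.
- The arm moves only by the tool play_rows, never from a script. Its argument "plan" is a list that holds one entry, the list of rows, each a list of 7 numbers: the shift along the world's x, y, z each as a share of 5 cm, from -1 to 1, then the turn, a rotation vector about the world's x, y, z each as a share of pi rad, from -1 to 1, then the gripper's target within -1 to 1 (fully open at 1, half-way at 0, shut at -1). A call has 1 to 12 rows; each row shifts and turns the commanded pose from where the row before left it; what a row does not reach is not made up. A row lasts 1/10 s, in which the tool goes at most 50 mm and 8.59 degrees, less where a joint would pass 70% of its speed; a pose out of reach is approached as far as the arm can. A call with a number of a shift or a turn outside -1 to 1 is refused whole. A call with a gripper value outside its range is refused whole. The fingers move at their own pace and stop on an object; the grip force is fixed at half the most. Time passes only in rows, so rows that do not move let the fingers close. It gives the time, the measured TCP pose, the force and the opening at its end, in the units of the state.
- read_state(): the state, without advancing time (a new reading comes with each control period).
- capture(name): name is "side" or "top" or "wrist"; returns the picture (480x640x3 uint8, red, green, blue); there is no depth.
- camera_params(name): a dict with "intrinsics" (3x3 intrinsics, pixels), "R" (3x3) and "t" (3): a world point X has camera coordinates R X + t; the wrist camera has in their place "mount" (4x4, takes a point from camera to tool coordinates, whose origin is the TCP and whose axes are the flange's). Camera axes: x right, y down, z forward; pixel columns grow to the right and rows downward; lengths in m; the calibration is good to about 2 mm. A picture is of the moment at which its call begins: read the wrist's pose just before it. camera_params takes no time and is no camera call.
- hand_in(): hands the job in, once; it reports no verdict.
The state is a dict: "time_s": time; "joint_positions": joint angles; "qvel": joint speeds; "tau": joint torques, N m; "position": TCP position; "tcp_rot": TCP orientation; "force": force on the tool from outside, world axes, zero at the start; "moment": the same for the moment, N m; "opening": opening from 0.0 (shut) to 1.0 (fully open).
Only numpy, scipy, OpenCV 4.12 (cv2) and the standard library are available. Lean on these libraries where they do the work, as an engineer would, in place of code of your own. Each camera call takes 0.05 s, during which the arm holds its last target. There are 200 camera calls.

### The job

Set this wash counter for its weekly hot flush through the hand shower: turn the temperature handle clockwise past its safety stop until it clicks home at the red mark, and turn the outlet selector clockwise until it clicks into the hand-shower seat at the green mark. The green shampoo bottle has been left standing in front of the controls: put it back upright on the railed glass shelf without knocking it over, and leave the other two bottles and the plant where they are.

Things in the scene. Friction and masses are not known exactly. Their poses are not given: they have to be found in the camera images.
- counter: fixed white wash counter, 230 mm deep (x), 360 mm wide (y). Origin: centre of its underside; -x is its front, towards the robot; z up. In front a 30 mm high upright lip at x = -100 mm (a spout lip stands out 9 mm at its middle), then the control face slopes up 35 degrees from horizontal to x = 50 mm, then a level ledge 135 mm high to x = 130 mm. Both controls turn on axes square to the slope
- baton (a point): foot of the fixed chrome baton hand shower, where it stands in its dock on the counter's ledge midway between the two controls, 145 mm above the work surface. Axes as the counter's. The baton is 24 mm thick and leans forward: its round top end is at x = -45, z = +170 mm from this point
- temp (a joint): angle of the temperature handle (rad), growing clockwise as seen facing it; 0 cold, 2.0 hot end stop (red mark). Nearly free (0.05 N m) up to 0.4, then a sprung safety stop: torque rises to 0.27 N m near 1.0, falls to nothing at 1.5, past which the handle snaps by itself into its seat at 2.0. Let go before 1.5 it springs back to about 0.5. Starts at 0.05 to 0.4
- temp_grip (a point): grip point of the temperature handle (counter's y = +120 mm, mid-slope), on its axis 33 mm off the slope; turns with it. Chrome bar grip 56 mm long (x; red line at its +x end), 16 mm thick (y), from 10 to 44 mm off the slope, on a 54 mm disc 10 mm off the slope and a 92 mm plate 4 mm thick. z: along the turning axis, out of the slope, leaning 35 degrees from vertical
- outlet (a joint): angle of the outlet selector (rad), growing clockwise as seen facing it; three sprung seats: 0 off (black mark), 0.9 spout (blue mark), 1.8 hand shower (green mark). Between seats the torque rises to about 0.23 N m; past the tops at 0.45 and 1.35 it snaps by itself into the next seat. End stop 1.88. Starts in the off or the spout seat
- outlet_grip (a point): grip point of the outlet selector (counter's y = -120 mm, mid-slope), on its axis 33 mm off the slope; turns with it. The same bar grip as the temperature handle: 56 mm long (x; black line at its +x, pointer end), 16 mm thick (y); z out of the slope
- shelf: fixed clear glass shelf on chrome legs, left or right of the counter, 220 mm (x) by 140 mm (y). Origin: centre of its foot, on the work surface; z up; top of the glass at z = 50 mm. A chrome rail runs round the edge up to 85 mm above the origin (corner knobs to 94 mm); clear space inside it 200 by 120 mm
- shampoo: green shampoo bottle, loose, 200 g or so, 150 mm tall: body 42 mm across up to 102 mm, black cap 35 mm across from 110 to 150 mm (a good place to grip). Origin: centre of its underside; z up. Starts upright on the work surface close in front of the counter
- tonic: orange bottle with black cap, loose, 36 mm across, 90 mm tall, standing on the glass shelf towards one end; leave it. Origin: centre of its underside
- lotion: black bottle with white cap, loose, 36 mm across, 85 mm tall, standing on the glass shelf towards the other end; leave it. Origin: centre of its underside
- plant: plant in a white pot, loose, pot 84 mm across and 70 mm tall, leaves to 160 mm high and 130 mm across, standing on the side of the counter away from the shelf; leave it. Origin: centre of its underside
Not all that is in view belongs to the job. Of the things that look like the shampoo, take the one that is nearest to the robot's base at the start.

How it is judged (in metres and radians):
At the end, for the whole second after the job is handed in: the temperature handle is in its hot seat (joint above 1.85 rad), the outlet selector in the hand-shower seat (above 1.65 rad), and the shampoo bottle stands at rest on the glass inside the rail, within 0.1 rad of upright, with nothing held (value of joint temp above 1.85 rad and value of joint outlet above 1.65 rad and x of shampoo in the frame of shelf between -0.085 and 0.085 m and y of shampoo in the frame of shelf between -0.045 and 0.045 m and z of shampoo in the frame of shelf between 0.045 and 0.056 m and angle between shampoo's own z axis and vertical below 0.1 rad and linear speed of shampoo below 0.02 m/s); the robot touches nothing.
It fails at once if the shampoo bottle is knocked over (tilted more than 0.6 rad) (angle between shampoo's own z axis and vertical above 0.6 rad).
It fails at once if another bottle is moved more than 25 mm or tipped over (distance of any of tonic, lotion from where it was at the start of the episode above 0.025 m or angle between any of tonic, lotion's own z axis and vertical above 0.5 rad).
It fails at once if the plant is moved more than 25 mm or tipped over (distance of plant from where it was at the start of the episode above 0.025 m or angle between plant's own z axis and vertical above 0.5 rad).
It also fails if it takes over 64 s, if anything falls off the work surface, if the arm or the gripper's body presses on something with over 40 N, if the wrist force passes 120 N, or if a joint passes its speed limit or range.

## Working session

There is one attempt and no reset: what is moved stays moved. The work goes in short steps, Python scripts to look and compute and a tool call to move; the robot and the scene stay as the last step left them, time stands still between calls to the robot, and variables do not carry over. Pictures are saved under pics/ and viewed, about 8 in all and at most 12, crops included, and the job is handed in when it is done.

Besides the shell and the picture viewer there is one more tool, called as a command line: name --argument value ..., lists and objects as JSON in quotes. play_rows: Moves the arm, as the interface text tells. Its arguments: {"type":"object","properties":{"plan":{"type":"array"}},"required":["plan"]}

```bash
mkdir -p pics; python3 - <<'E'
from rig import *
import cv2,numpy as np
s=read_state();print(s['time_s'],s['position'],np.round(s['tcp_rot'],3),s['opening'])
for n in ['side','top','wrist']:
    cv2.imwrite(f'pics/{n}0.png',capture(n)[:,:,::-1])
    p=camera_params(n);print(n,{k:np.round(v,4).tolist() for k,v in p.items()})
E
```

```text
0.0 [ 0.27717457 -0.55935515  0.22156354] [[ 0.896  0.444 -0.001]
 [ 0.444 -0.896  0.002]
 [ 0.    -0.002 -1.   ]] 1.0020350864664727
side {'intrinsics': [[594.4313, 0.0, 313.3696], [0.0, 594.4313, 245.369], [0.0, 0.0, 1.0]], 'R': [[0.957, -0.2899, -0.011], [-0.1461, -0.4489, -0.8815], [0.2506, 0.8452, -0.472]], 't': [-0.5476, 0.1808, 1.3985]}
top {'intrinsics': [[540.5206, 0.0, 329.5856], [0.0, 540.5206, 241.3898], [0.0, 0.0, 1.0]], 'R': [[0.0338, -0.9994, -0.0005], [-0.9776, -0.033, -0.2079], [0.2078, 0.0075, -0.9781]], 't': [-0.0148, 0.5739, 1.204]}
wrist {'intrinsics': [[414.0471, 0.0, 327.9682], [0.0, 414.0471, 240.4387], [0.0, 0.0, 1.0]], 'mount': [[-0.0003, -0.9672, -0.254, 0.0681], [1.0, -0.0, -0.0009, -0.0003], [0.0008, -0.254, 0.9672, -0.1627], [0.0, 0.0, 0.0, 1.0]]}
```

View pics/top0.png

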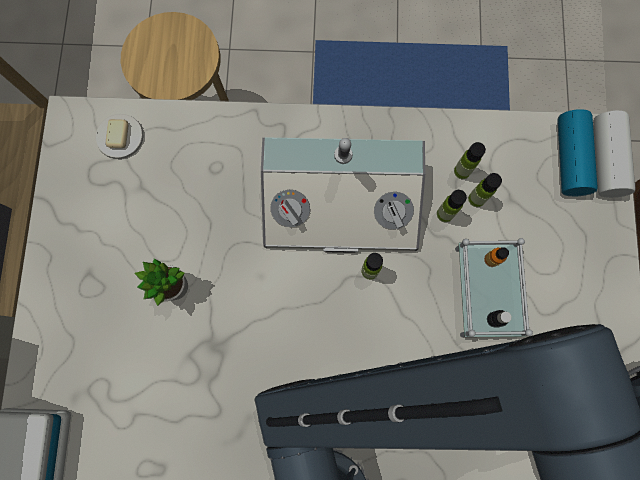

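View pics/side0.png

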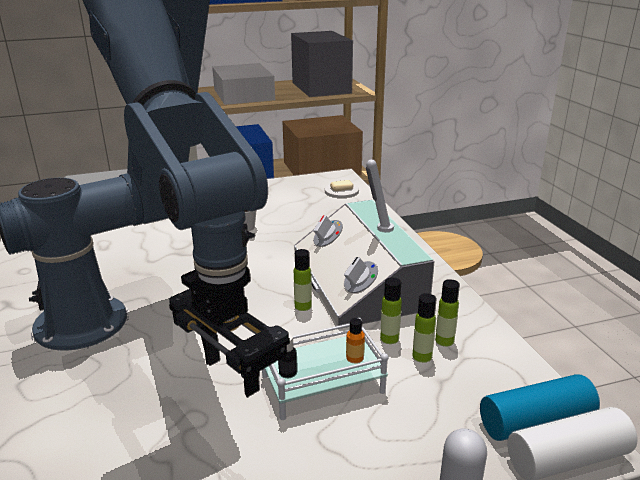

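Candidates for the shampoo in the top view are (373,265), (452,205), (486,190) and (470,160). The one in front of the counter, (373,265), is nearest the base, so I choose that one. The shelf is at about (493,290) to the robot's right, and the plant is at (162,283). I'll check with a close crop.

```bash
python3 - <<'E'
import cv2
a=cv2.imread('pics/top0.png')[125:345,250:540];cv2.imwrite('pics/c1.png',cv2.resize(a,None,fx=2.75,fy=2.7272727,interpolation=cv2.INTER_CUBIC))
E
```

```text
(no output)
```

View pics/c1.png

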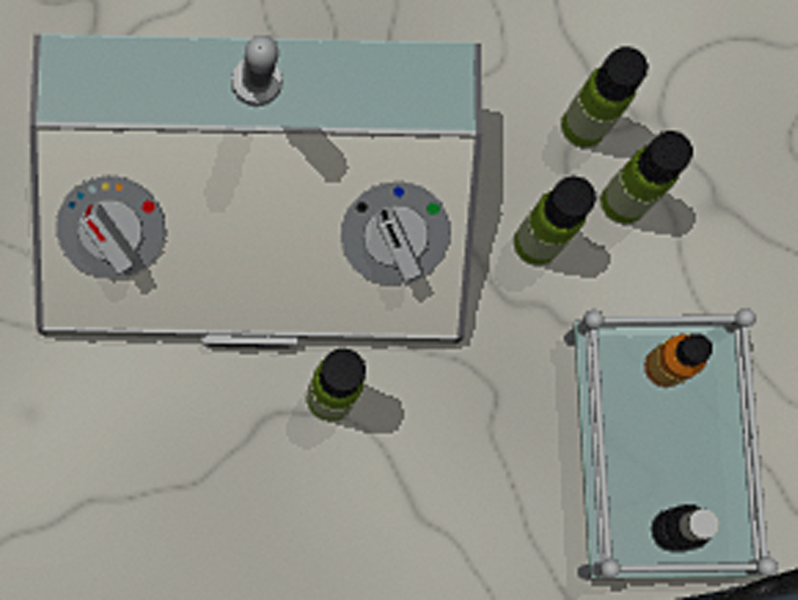

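The crop confirms the chosen bottle: crop (342,385), standing alone in front of the counter. The shelf has tonic and lotion at its two ends with a free middle. Next I fit the poses.

```bash
cat > h.py <<'E'
from rig import *
import numpy as np, cv2
from scipy.optimize import least_squares
from scipy.spatial.transform import Rotation as Ro
def proj(n,X):
    p=camera_params(n);c=np.asarray(X)@np.array(p['R']).T+p['t'];u=c@np.array(p['intrinsics']).T;return u[...,:2]/u[...,2:]
def back(n,px,z):
    p=camera_params(n);d=np.linalg.solve(p['intrinsics'],[*px,1]);R=np.array(p['R']);c=-R.T@p['t'];d=R.T@d;return c+d*(z-c[2])/d[2]
def fit(n,M,P,x0):
    M=np.array(M);f=lambda q:(M@Ro.from_euler('z',q[2]).as_matrix().T+[q[0],q[1],0])
    r=least_squares(lambda q:(proj(n,f(q))-P).ravel(),x0);return r.x,np.abs(r.fun).max()
E
python3 - <<'E'
from h import *
C=lambda *a:np.array([(x/2.75+250,y/2.72727+125) for x,y in a])
M=[(.13,.18,.135),(.13,-.18,.135),(.05,.18,.135),(.05,-.18,.135),(-.1,.18,.03),(-.1,-.18,.03)]
P=C((37,36),(480,43),(36,127),(478,133),(43,331),(463,341))
q,e=fit('top',M,P,[.6,.1,0]);print('counter',q,np.degrees(q[2]),e)
M=[(.105,.065,.09),(.105,-.065,.09),(-.105,.065,.09),(-.105,-.065,.09)]
s,e=fit('top',M,C((594,320),(745,318),(610,568),(767,567)),[.5,-.2,0]);print('shelf',s,np.degrees(s[2]),e)
for n,px,z in [('cap',(344,369),.15),('tonic',(695,349),.14),('lotion',(704,524),.135),('oth',(570,196),.15)]:
    print(n,back('top',C(px)[0],z))
for y in (.12,-.12):
    R=Ro.from_euler('z',q[2]).as_matrix()
    S=R@Ro.from_euler('y',-35,degrees=True).as_matrix()
    o=R@[-.025,y,.0825]+[q[0],q[1],0]
    print('axis base',o,'grip',o+S[:,2]*.033)
    # line ends / marks back to planes in slope frame
    p=camera_params('top');Rc=np.array(p['R']);c=-Rc.T@p['t']
    L=[(88,212),(102,240),(117,270),(148,207),(73,204)] if y>0 else [(384,213),(398,248),(412,278),(362,207),(398,191),(433,209)]
    for i,px in enumerate(C(*L)):
        h=.044 if i<3 else .004
        d=Rc.T@np.linalg.solve(p['intrinsics'],[*px,1]);n=S[:,2];X=c+d*((o+n*h-c)@n)/(d@n);l=S.T@(X-o);print(np.round(l*1000,1),'ang',np.round(np.degrees(np.arctan2(l[1],l[0]))))
    print(proj('top',o+S[:,2]*.044)@np.diag([2.75,2.727])-[687.5,341])
E
```

```text
counter [ 0.66679639 -0.02302024  0.01617348] 0.9266722372700852 1.9733814517793462
shelf [ 0.47678681 -0.37402331  0.04410879] 2.5272474592254217 1.192663325249697
cap [ 0.51676362 -0.09541264  0.15      ]
tonic [ 0.54414783 -0.37377033  0.14      ]
lotion [ 0.40580598 -0.37778354  0.135     ]
oth [ 0.66501389 -0.27442274  0.15      ]
axis base [0.63985892 0.09655975 0.0825    ] grip [0.62093338 0.09625363 0.10953202]
[33.7 16.3 44. ] ang 26.0
[ 9.6  5.3 44. ] ang 29.0
[-16.6  -6.6  44. ] ang -158.0
[ 25.3 -30.1   4. ] ang -50.0
[26.9 32.6  4. ] ang 51.0
[108.71323913 250.95402755]
axis base [ 0.64374039 -0.14340886  0.0825    ] grip [ 0.62481484 -0.14371498  0.10953202]
[37.1 16.9 44. ] ang 24.0
[ 7.   3.8 44. ] ang 28.0
[-19.3  -9.4  44. ] ang -154.0
[28.5 31.1  4. ] ang 48.0
[43.1  2.   4. ] ang 3.0
[ 27.8 -28.2   4. ] ang -45.0
[402.08242463 255.90275988]
```

play_rows --plan '[[[0.23, 0.6, 0.15, 0, 0, 0.0475, 1], [0.23, 0.6, 0.15, 0, 0, 0.0475, 1], [0.23, 0.6, 0.15, 0, 0, 0.0475, 1], [0.23, 0.6, 0.15, 0, 0, 0.0475, 1], [0.23, 0.6, 0.15, 0, 0, 0.0475, 1], [0.23, 0.6, 0.15, 0, 0, 0.0475, 1], [0.23, 0.6, 0.15, 0, 0, 0.0475, 1], [0.23, 0.6, 0.15, 0, 0, 0.0475, 1], [0.23, 0.6, 0.1, 0, 0, 0.0475, 1], [0.23, 0.6, 0.1, 0, 0, 0.0475, 1], [0.23, 0.6, 0.1, 0, 0, 0.0475, 1], [0.23, 0.6, 0.1, 0, 0, 0.0475, 1]]]'

```text
time_s: 1.35
position: [0.4155, -0.1986, 0.3026]
tcp_rot: [[-0.633, 0.774, -0.0], [0.774, 0.633, 0.0], [0.0, 0.0, -1.0]]
force: [0.5, -0.2, 0.2]
opening: 1.0
```

play_rows --plan '[[[0.23, 0.6, 0, 0, 0, 0.0475, 1], [0.23, 0.6, 0, 0, 0, 0.0475, 1], [0.23, 0.6, 0, 0, 0, 0.0475, 1], [0.23, 0.6, 0, 0, 0, 0.0475, 1], [0.23, 0.6, 0, 0, 0, 0.0475, 1], [0.23, 0.6, 0, 0, 0, 0.0475, 1], [0, 0, 0, 0, 0, 0, 1], [0, 0, 0, 0, 0, 0, 1]]]'

```text
time_s: 2.15
position: [0.4841, -0.0196, 0.3023]
tcp_rot: [[-1.0, -0.005, -0.001], [-0.005, 1.0, -0.0], [0.001, -0.0, -1.0]]
force: [-0.1, -0.6, -0.2]
opening: 0.998
```

```bash
python3 - <<'E'
from h import *
s=read_state();print(s['time_s'],s['position'],np.round(s['tcp_rot'],4).tolist(),np.round(s['joint_positions'],1))
im=capture('wrist')[:,:,::-1];cv2.imwrite('pics/w1.png',im)
E
```

```text
2.15 [ 0.48410915 -0.01958706  0.302287  ] [[-1.0, -0.0048, -0.0008], [-0.0048, 1.0, -0.0003], [0.0008, -0.0003, -1.0]] [ -15.5   13.8   95.6   -0.    70.7 -105.8]
```

View pics/w1.png

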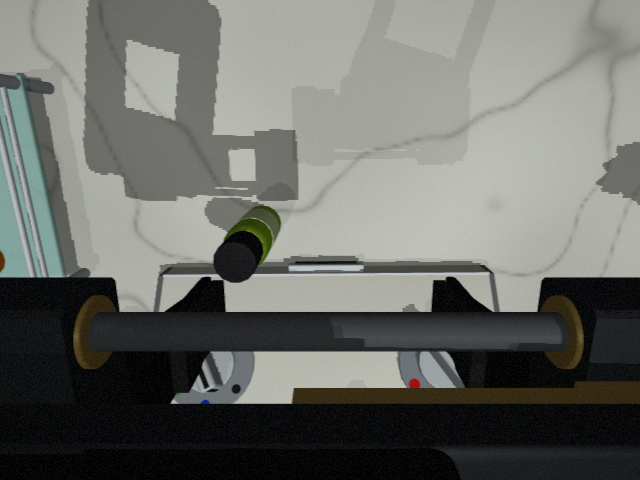

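In the wrist view the shampoo cap top is at (238,257). The bottle stands left of the spout lip (325,265), and the controls are partly hidden behind the gripper. I'll locate the bottle here and overlay the control model on the first pictures.

```bash
cat >> h.py <<'E'
def wback(px,z,s):
    p=camera_params('wrist');m=np.array(p['mount']);T=np.eye(4);T[:3,:3]=s['tcp_rot'];T[:3,3]=s['position'];W=T@m
    d=W[:3,:3]@np.linalg.solve(p['intrinsics'],[*px,1]);c=W[:3,3];return c+d*(z-c[2])/d[2]
E
python3 - <<'E'
from h import *
s=read_state()
print('cap',wback((238,257),.15,s));print('lip',wback((162,268),.03,s),wback((493,268),.03,s))
q=[0.6668,-0.0230,0.01617]
R=Ro.from_euler('z',q[2]).as_matrix();S=R@Ro.from_euler('y',-35,degrees=True).as_matrix()
out=[]
for n,box in (('top',(260,180,420,240)),('side',(300,205,390,300))):
    a=cv2.imread(f'pics/{n}0.png');k=4.8 if n=='top' else 4.2
    x0,y0,x1,y1=box;c=cv2.resize(a[y0:y1,x0:x1],None,fx=k,fy=k,interpolation=cv2.INTER_CUBIC)
    for y,an in ((.12,25),(-.12,25)):
        o=R@[-.025,y,.0825]+[q[0],q[1],0]
        for h in (.044,):
            b=np.array([(28,8,0),(28,-8,0),(-28,-8,0),(-28,8,0)])/1000@Ro.from_euler('z',an,degrees=True).as_matrix().T+[0,0,h]
            t=np.linspace(0,6.28,60);d=np.c_[.046*np.cos(t),.046*np.sin(t),0*t+.004]
            for L,col in ((b,(0,255,0)),(d,(255,0,255))):
                u=(proj(n,o+L@S.T)-[x0,y0]+.5)*k
                cv2.polylines(c,[u.astype(int)],True,col,1)
    out.append(c)
w=max(c.shape[1] for c in out);out=[cv2.copyMakeBorder(c,0,0,0,w-c.shape[1],0) for c in out]
o=np.vstack(out);f=min(800/o.shape[1],600/o.shape[0]);
cv2.imwrite('pics/ov.png',cv2.resize(o,None,fx=f,fy=f,interpolation=cv2.INTER_AREA));print(f,o.shape)
E
```

```text
cap [ 0.50993288 -0.09171033  0.15      ]
lip [ 0.55939414 -0.20342012  0.03      ] [0.55818827 0.1622775  0.03      ]
0.8733624454148472 (687, 768, 3)
```

View pics/ov.png

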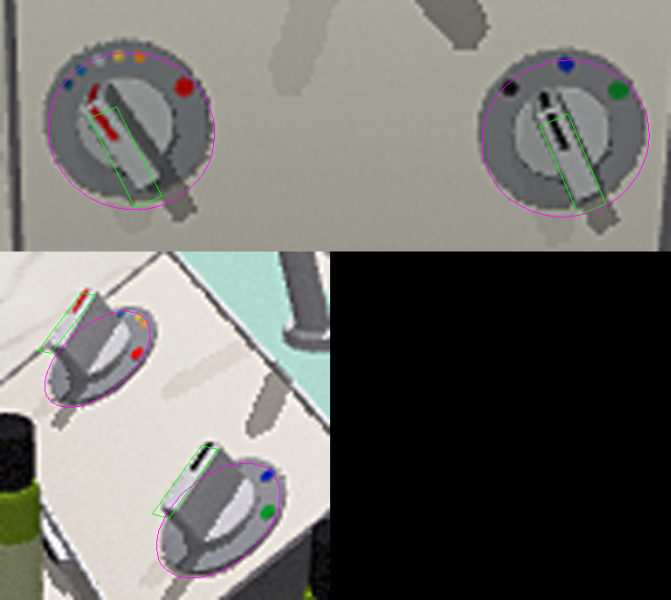

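```bash
python3 - <<'E'
from h import *
P=lambda n:np.array(camera_params(n)['intrinsics'])@np.c_[camera_params(n)['R'],camera_params(n)['t']]
def tri(a,b):
    X=cv2.triangulatePoints(P('top'),P('side'),np.array(a,float).reshape(2,1),np.array(b,float).reshape(2,1)).ravel();X=X[:3]/X[3]
    print('tri',np.round(X,4),'resid',np.round(proj('top',X)-a,1),np.round(proj('side',X)-b,1));return X
T=lambda x,y:(x/4.192+260-.5,y/4.192+180-.5); D=lambda x,y:(x/3.668+300-.5,(y-251.5)/3.668+205-.5)
A=tri(T(119,140),D(69,319));B=tri(T(567,150),D(188,478))
tri(T(185,87),D(137,353));tri(T(566,64),D(267,475));tri(T(618,90),D(267,512))
print('yaw',np.degrees(np.arctan2(*(A-B)[:2]*[-1,1])),(A-B))
print('cap side',back('side',(302,252),.15))
print('shelf knobs',)
for y in (.12,-.12):
  q=[0.6668,-0.0230,0.01617];R=Ro.from_euler('z',q[2]).as_matrix();print('model', R@[-.025-.574*.044,y,.0825+.819*.044]+[q[0],q[1],0])
s=read_state();print(proj('top',s['position']),proj('side',s['position']))
E
```

```text
tri [0.6206 0.1007 0.1197] resid [-0.3  1.4] [ 1.  -0.3]
tri [ 0.6241 -0.1399  0.1187] resid [-0.3  1.1] [ 0.9 -0.3]
tri [0.6593 0.0673 0.1014] resid [-0.1  0.3] [ 0.2 -0.1]
tri [ 0.6764 -0.1402  0.1112] resid [-0.1  0.3] [ 0.3 -0.1]
tri [ 0.665  -0.1697  0.1026] resid [-0.1  0.4] [ 0.3 -0.1]
yaw 0.8347316561580428 [-0.00350635  0.24065804  0.00101027]
cap side [ 0.51779912 -0.09448689  0.15      ]
shelf knobs
model [0.61461025 0.09617171 0.118536  ]
model [ 0.61849089 -0.14379692  0.118536  ]
[341.20691763 262.06156118] [277.58406349 180.98858811]
```

play_rows --plan '[[[0.3, -0.74, 0, 0, 0, 0, 1], [0.3, -0.74, 0, 0, 0, 0, 1], [0, 0, -0.9, 0, 0, 0, 1], [0, 0, -0.9, 0, 0, 0, 1], [0, 0, 0, 0, 0, 0, 1], [0, 0, 0, 0, 0, 0, 1]]]'

```text
time_s: 2.8
position: [0.5139, -0.095, 0.2126]
tcp_rot: [[-1.0, -0.002, -0.002], [-0.002, 1.0, 0.0], [0.002, 0.0, -1.0]]
force: [0.5, -0.4, 0.8]
opening: 1.001
```

```bash
python3 - <<'E'
from h import *
s=read_state();print(s['time_s'],s['position'])
im=capture('wrist')[:,:,::-1];cv2.imwrite('pics/w2.png',im)
p=camera_params('wrist');m=np.array(p['mount']);T=np.eye(4);T[:3,:3]=s['tcp_rot'];T[:3,3]=s['position'];W=np.linalg.inv(T@m)
for x in (.510,.517): c=W@[x,-.0935,.15,1];u=np.array(p['intrinsics'])@c[:3];print(x,u[:2]/u[2])
E
```

```text
2.8 [ 0.51392681 -0.09497617  0.21261046]
0.51 [330.63157797 253.04456299]
0.517 [330.58765238 264.81537284]
```

View pics/w2.png

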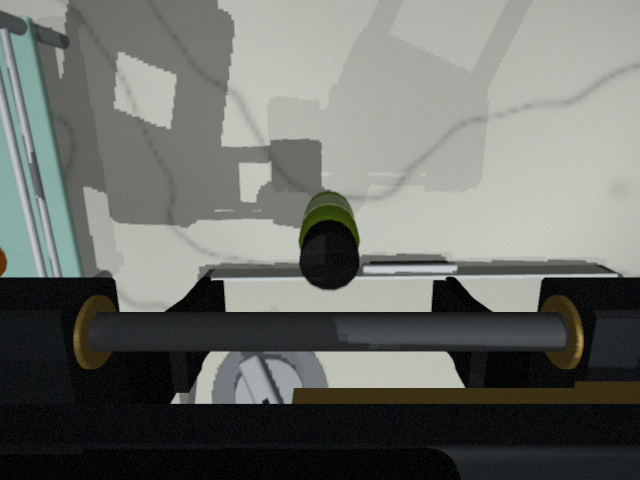

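The cap top at (330,260) puts the bottle at x≈0.514, y≈-0.094, so it is centred between the open fingers. I'll descend, grip and lift.

play_rows --plan '[[[0, 0, -0.7, 0, 0, 0, 1], [0, 0, -0.7, 0, 0, 0, 1], [0, 0, -0.6, 0, 0, 0, 1], [0, 0, 0, 0, 0, 0, 1], [0, 0, 0, 0, 0, 0, -1], [0, 0, 0, 0, 0, 0, -1], [0, 0, 0, 0, 0, 0, -1], [0, 0, 0, 0, 0, 0, -1], [0, 0, 0, 0, 0, 0, -1], [0, 0, 0, 0, 0, 0, -1], [0, 0, 0, 0, 0, 0, -1], [0, 0, 0, 0, 0, 0, -1]]]'

```text
time_s: 4.05
position: [0.5144, -0.0941, 0.1125]
tcp_rot: [[-1.0, -0.004, -0.0], [-0.004, 1.0, -0.0], [0.0, -0.0, -1.0]]
force: [-0.8, -0.3, 0.6]
opening: 0.393
```

play_rows --plan '[[[0, 0, 0.3, 0, 0, 0, -1], [0, 0, 0.6, 0, 0, 0, -1], [0, 0, 0.8, 0, 0, 0, -1], [0, 0, 0.8, 0, 0, 0, -1], [0, 0, 0, 0, 0, 0, -1]]]'

```text
time_s: 4.55
position: [0.5177, -0.0953, 0.2425]
tcp_rot: [[-1.0, -0.005, 0.011], [-0.005, 1.0, -0.004], [-0.011, -0.004, -1.0]]
force: [-0.0, -0.7, -1.8]
opening: 0.396
```

play_rows --plan '[[[-0.08, -0.4, 0, 0, 0, 0, -1], [-0.12, -0.8, 0, 0, 0, 0, -1], [-0.12, -0.8, 0, 0, 0, 0, -1], [-0.12, -0.8, 0, 0, 0, 0, -1], [-0.12, -0.8, 0, 0, 0, 0, -1], [-0.12, -0.8, 0, 0, 0, 0, -1], [-0.12, -0.8, 0, 0, 0, 0, -1], [0, -0.4, 0, 0, 0, 0, -1], [0, 0, 0, 0, 0, 0, -1], [0, 0, 0, 0, 0, 0, -1]]]'

```text
time_s: 5.55
position: [0.4734, -0.3731, 0.2357]
tcp_rot: [[-1.0, -0.003, -0.002], [-0.003, 1.0, 0.004], [0.002, 0.004, -1.0]]
force: [-0.4, 0.7, -2.1]
opening: 0.392
```

```bash
python3 - <<'E'
from h import *
s=read_state();print(s['time_s'],s['position'])
a=capture('side')[250:430,230:420,::-1];a=cv2.resize(a,None,fx=2.5,fy=2.5)
b=capture('top')[220:350,430:560,::-1];b=cv2.resize(b,(325,325))
b=cv2.copyMakeBorder(b,0,a.shape[0]-325,0,0,0);cv2.imwrite('pics/s3.png',np.hstack([a,b]))
E
```

```text
5.55 [ 0.47342153 -0.37307224  0.23573628]
```

View pics/s3.png

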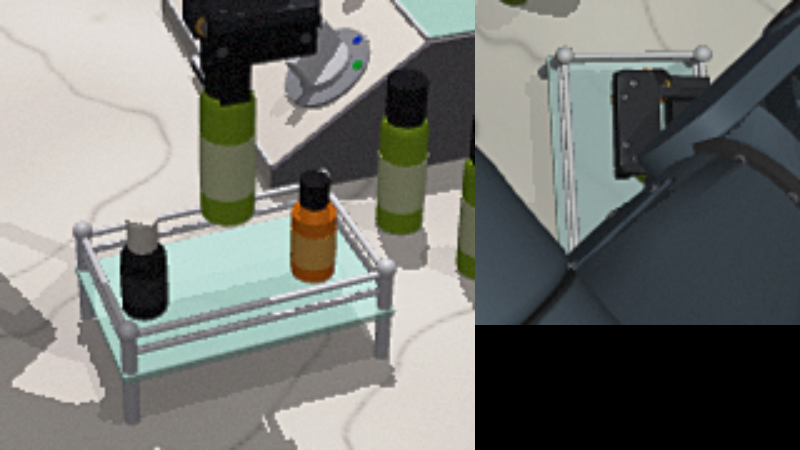

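The bottle hangs upright at crop (228,150), above the gap between lotion (143,270) and tonic (315,225). I'll lower it.

play_rows --plan '[[[0, 0, -0.5, 0, 0, 0, -1], [0, 0, -0.4, 0, 0, 0, -1], [0, 0, -0.3, 0, 0, 0, -1], [0, 0, -0.15, 0, 0, 0, -1], [0, 0, 0, 0, 0, 0, -1], [0, 0, 0, 0, 0, 0, -1], [0, 0, 0, 0, 0, 0, -1]]]'

```text
time_s: 6.35
position: [0.475, -0.3744, 0.1712]
tcp_rot: [[-1.0, -0.005, 0.001], [-0.005, 1.0, -0.002], [-0.001, -0.002, -1.0]]
force: [0.7, 0.1, -2.4]
opening: 0.396
```

play_rows --plan '[[[0, 0, -0.06, 0, 0, 0, -1], [0, 0, -0.06, 0, 0, 0, -1], [0, 0, -0.04, 0, 0, 0, -1], [0, 0, 0, 0, 0, 0, -1], [0, 0, 0, 0, 0, 0, -1]]]'

```text
time_s: 6.85
position: [0.4744, -0.3742, 0.1626]
tcp_rot: [[-1.0, -0.004, 0.0], [-0.004, 1.0, -0.0], [-0.0, -0.0, -1.0]]
force: [0.0, 0.4, 1.8]
opening: 0.394
```

Force went from -2.4 to +1.8 N, so the bottle is on the glass. I'll release and rise.

play_rows --plan '[[[0, 0, 0, 0, 0, 0, 1], [0, 0, 0, 0, 0, 0, 1], [0, 0, 0, 0, 0, 0, 1], [0, 0, 0, 0, 0, 0, 1], [0, 0, 0, 0, 0, 0, 1], [0, 0, 0, 0, 0, 0, 1], [0, 0, 0.4, 0, 0, 0, 1], [0, 0, 0.6, 0, 0, 0, 1], [0, 0, 0.8, 0, 0, 0, 1], [0, 0, 0.8, 0, 0, 0, 1], [0, 0, 0.6, 0, 0, 0, 1]]]'

```text
time_s: 7.95
position: [0.4748, -0.3745, 0.3249]
tcp_rot: [[-1.0, -0.004, 0.002], [-0.004, 1.0, -0.002], [-0.002, -0.002, -1.0]]
force: [0.8, -0.1, 0.2]
opening: 0.997
```

```bash
cat >> h.py <<'E'
YAW=np.radians(.88)
S=Ro.from_euler('z',YAW).as_matrix()@Ro.from_euler('y',-35,degrees=True).as_matrix()
def tgt(grip,psi,off):
    a=np.radians(psi);x=-S@[np.cos(a),np.sin(a),0];z=-S[:,2];R=np.c_[x,np.cross(z,x),z];return np.array(grip)+z*(.019-off),R
def plan(grip,psi,off):
    s=read_state();p,R=tgt(grip,psi,off);v=Ro.from_matrix(R@np.array(s['tcp_rot']).T).as_rotvec()
    print('t',s['time_s'],'to',np.round(p,4),'shift/50mm',np.round((p-s['position'])/.05,3),'turn/pi',np.round(v/np.pi,4),'deg',np.degrees(np.linalg.norm(v)).round(1))
def look(name,pts):
    s=read_state();im=capture('wrist')[:,:,::-1].copy();cv2.imwrite(name,im)
    p=camera_params('wrist');m=np.array(p['mount']);T=np.eye(4);T[:3,:3]=s['tcp_rot'];T[:3,3]=s['position'];W=np.linalg.inv(T@m)
    for q in pts: c=W@[*q,1];u=np.array(p['intrinsics'])@c[:3];print(np.round(u[:2]/u[2]))
E
python3 - <<'E'
from h import *
plan([.628,-.139,.1095],25,.09); plan([.627,.10,.1095],25,.09)
E
```

```text
t 7.95 to [ 0.5873 -0.1396  0.1677] shift/50mm [ 2.249  4.697 -3.144] turn/pi [-0.04   -0.191   0.1381] deg 43.0
t 7.95 to [0.5863 0.0994 0.1677] shift/50mm [ 2.229  9.477 -3.144] turn/pi [-0.04   -0.191   0.1381] deg 43.0
```

play_rows --plan '[[[0.375, 0.783, -0.3, -0.0067, -0.0318, 0.023, 1], [0.375, 0.783, -0.3, -0.0067, -0.0318, 0.023, 1], [0.375, 0.783, -0.4, -0.0067, -0.0318, 0.023, 1], [0.375, 0.783, -0.6, -0.0067, -0.0318, 0.023, 1], [0.375, 0.783, -0.7, -0.0067, -0.0318, 0.023, 1], [0.375, 0.783, -0.8, -0.0067, -0.0318, 0.023, 1], [0, 0, 0, 0, 0, 0, 1], [0, 0, 0, 0, 0, 0, 1]]]'

```text
time_s: 8.75
position: [0.6105, -0.1216, 0.2067]
tcp_rot: [[-0.799, -0.329, 0.504], [-0.408, 0.912, -0.052], [-0.443, -0.247, -0.862]]
force: [0.7, 0.5, 0.8]
opening: 0.997
```

```bash
python3 - <<'E'
from h import *
G=np.array([.628,-.139,.1095]);plan(G,25,.09)
a=np.radians(25);b=S@[np.cos(a),np.sin(a),0]
look('pics/w4.png',[G+S[:,2]*.011+b*k for k in (0,.028,-.028)])
print(np.round(read_state()['joint_positions'],1))
E
```

```text
t 8.75 to [ 0.5873 -0.1396  0.1677] shift/50mm [-0.465 -0.361 -0.781] turn/pi [ 0.0113 -0.0259  0.018 ] deg 6.0
[331. 189.]
[332. 235.]
[330. 140.]
[ -26.9   23.5  107.4   28.    22.6 -163.5]
```

View pics/w4.png

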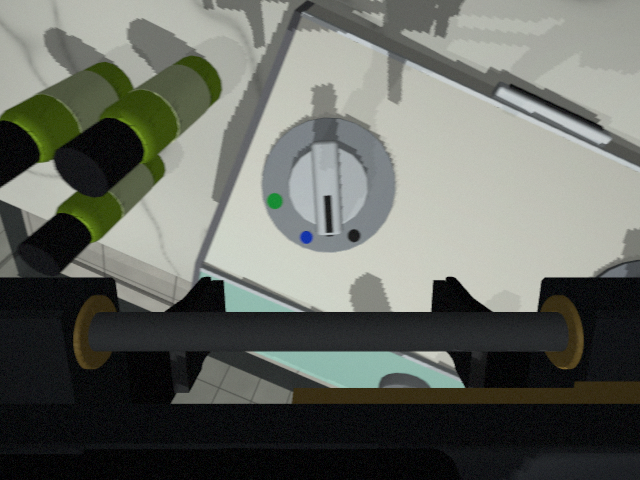

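The bar runs from (329,235) to (331,145), which matches the prediction at 25°, and the pointer sits between blue (306,237) and black (354,236). Joint 6 has reached its limit, so I'll use the half-turned grasp.

```bash
python3 - <<'E'
from h import *
plan([.628,-.139,.1095],205,.09)
s=read_state();p,R=tgt([0,0,0],205,0);v=Ro.from_matrix(R@np.array(s['tcp_rot']).T).as_rotvec()
print(v/np.pi/21, -(v/np.linalg.norm(v)*(2*np.pi-np.linalg.norm(v)))/np.pi/22)
E
```

```text
t 8.8 to [ 0.5873 -0.1396  0.1677] shift/50mm [-0.474 -0.318 -0.8  ] turn/pi [ 0.5357 -0.0229 -0.8334] deg 178.4
[ 0.02550749 -0.00109158 -0.03968449] [-0.02479316  0.00106101  0.03857313]
```

play_rows --plan '[[[-0.0226, -0.015, 0, 0.0255, -0.0011, -0.0397, 1], [-0.0226, -0.015, 0, 0.0255, -0.0011, -0.0397, 1], [-0.0226, -0.015, 0, 0.0255, -0.0011, -0.0397, 1], [-0.0226, -0.015, 0, 0.0255, -0.0011, -0.0397, 1], [-0.0226, -0.015, 0, 0.0255, -0.0011, -0.0397, 1], [-0.0226, -0.015, 0, 0.0255, -0.0011, -0.0397, 1], [-0.0226, -0.015, 0, 0.0255, -0.0011, -0.0397, 1], [-0.0226, -0.015, 0, 0.0255, -0.0011, -0.0397, 1], [-0.0226, -0.015, 0, 0.0255, -0.0011, -0.0397, 1], [-0.0226, -0.015, 0, 0.0255, -0.0011, -0.0397, 1], [-0.0226, -0.015, 0, 0.0255, -0.0011, -0.0397, 1]]]'

```text
time_s: 9.9
position: [0.5984, -0.1358, 0.2089]
tcp_rot: [[-0.3, 0.8, 0.519], [0.939, 0.343, 0.016], [-0.165, 0.492, -0.855]]
force: [-0.2, -0.7, 1.0]
opening: 1.001
```

play_rows --plan '[[[-0.0226, -0.015, 0, 0.0255, -0.0011, -0.0397, 1], [-0.0226, -0.015, 0, 0.0255, -0.0011, -0.0397, 1], [-0.0226, -0.015, 0, 0.0255, -0.0011, -0.0397, 1], [-0.0226, -0.015, 0, 0.0255, -0.0011, -0.0397, 1], [-0.0226, -0.015, 0, 0.0255, -0.0011, -0.0397, 1], [-0.0226, -0.015, 0, 0.0255, -0.0011, -0.0397, 1], [-0.0226, -0.015, 0, 0.0255, -0.0011, -0.0397, 1], [-0.0226, -0.015, 0, 0.0255, -0.0011, -0.0397, 1], [-0.0226, -0.015, 0, 0.0255, -0.0011, -0.0397, 1], [-0.0226, -0.015, 0, 0.0255, -0.0011, -0.0397, 1], [0, 0, 0, 0, 0, 0, 1], [0, 0, 0, 0, 0, 0, 1]]]'

```text
time_s: 11.1
position: [0.5869, -0.142, 0.2084]
tcp_rot: [[0.736, 0.358, 0.575], [0.434, -0.901, 0.006], [0.52, 0.245, -0.818]]
force: [0.3, 0.5, -0.2]
opening: 0.998
```

```bash
python3 - <<'E'
from h import *
plan([.628,-.139,.1095],205,.05);plan([.628,-.139,.1095],205,-0.001)
s=read_state();print(np.round(s['joint_positions'],1),s['force'],s['moment'])
E
```

```text
t 11.1 to [ 0.6102 -0.1393  0.1349] shift/50mm [ 0.466  0.054 -1.47 ] turn/pi [0.0007 0.0005 0.0006] deg 0.2
t 11.1 to [ 0.6395 -0.1388  0.0931] shift/50mm [ 1.051  0.063 -2.305] turn/pi [0.0007 0.0005 0.0006] deg 0.2
[-34.   22.7 112.6  53.7  23.9 -15.8] [ 0.27192886  0.45844097 -0.16179394] [ 0.00565357  0.32864835 -0.01345101]
```

play_rows --plan '[[[0.155, 0.018, -0.49, 0, 0, 0, 1], [0.155, 0.018, -0.49, 0, 0, 0, 1], [0.155, 0.018, -0.49, 0, 0, 0, 1], [0.14, 0, -0.2, 0, 0, 0, 1], [0.14, 0, -0.2, 0, 0, 0, 1], [0.14, 0.01, -0.2, 0, 0, 0, 1], [0.14, 0, -0.19, 0, 0, 0, 1], [0, 0, 0, 0, 0, 0, 1], [0, 0, 0, 0, 0, 0, 1]]]'

```text
time_s: 12.0
position: [0.6381, -0.1372, 0.0946]
tcp_rot: [[0.736, 0.359, 0.574], [0.433, -0.901, 0.008], [0.52, 0.242, -0.819]]
force: [0.6, -0.1, -0.4]
opening: 1.001
```

play_rows --plan '[[[0, 0, 0, 0, 0, 0, -1], [0, 0, 0, 0, 0, 0, -1], [0, 0, 0, 0, 0, 0, -1], [0, 0, 0, 0, 0, 0, -1], [0, 0, 0, 0, 0, 0, -1], [0, 0, 0, 0, 0, 0, -1], [0, 0, 0, 0, 0, 0, -1], [0, 0, 0, 0, 0, 0, -1], [0, 0, 0, 0, 0, 0, -1], [0, 0, 0, 0, 0, 0, -1], [0, 0, 0, 0, 0, 0, -1]]]'

```text
time_s: 13.1
position: [0.6395, -0.1407, 0.0954]
tcp_rot: [[0.738, 0.353, 0.575], [0.431, -0.902, 0.001], [0.519, 0.247, -0.818]]
force: [0.7, -7.2, -0.4]
opening: 0.179
```

```bash
python3 - <<'E'
from h import *
plan([.628,-.139,.1095],205,0.0015);s=read_state();print(s['force'],s['moment'],s['opening']*.087,S[:,2])
E
```

```text
t 13.1 to [ 0.638  -0.1388  0.0952] shift/50mm [-0.029  0.037 -0.004] turn/pi [0.0015 0.0006 0.0024] deg 0.5
[ 0.73652624 -7.22304032 -0.38597517] [-0.90638892  0.16517894 -0.62324595] 0.015571110635761757 [-0.57350879 -0.00880916  0.81915204]
```

play_rows --plan '[[[0, -0.05, 0, 0, 0, 0, -1], [0, 0, 0, 0.0191, 0.0003, -0.0273, -1], [0, 0, 0, 0.0191, 0.0003, -0.0273, -1], [0, 0, 0, 0.0191, 0.0003, -0.0273, -1], [0, 0, 0, 0.0191, 0.0003, -0.0273, -1], [0, 0, 0, 0.0191, 0.0003, -0.0273, -1], [0, 0, 0, 0, 0, 0, -1]]]'

```text
time_s: 13.8
position: [0.6394, -0.1407, 0.0953]
tcp_rot: [[0.816, -0.059, 0.575], [-0.076, -0.997, 0.006], [0.573, -0.048, -0.818]]
force: [3.6, -4.4, -0.0]
opening: 0.178
```

```bash
cat >> h.py <<'E'
def chk(g,psi0=205):
    s=read_state();l=S.T@np.array(s['tcp_rot'])[:,0];print('t',s['time_s'],'psi',np.degrees(np.arctan2(l[1],l[0])).round(1),'pos err mm',np.round((S.T@(np.array(s['position'])-(np.array(g)-S[:,2]*.0175)))*1000,1),'F',np.round(s['force'],1),'Mn',np.round(S.T@s['moment'],2),'op',round(s['opening']*87,1),'q',np.round(s['joint_positions'],0))
E
python3 -c "
from h import *
chk([.628,-.141,.1095])"
```

```text
t 13.8 psi -5.1 pos err mm [ 1.2  0.1 -0.6] F [ 3.6 -4.4 -0. ] Mn [-0.72 -0.15  0.04] op 15.5 q [-30.  38. 110.  87.  17. -18.]
```

play_rows --plan '[[[0, -0.03, 0, 0.0191, 0.0003, -0.0273, -1], [0, 0, 0, 0.0191, 0.0003, -0.0273, -1], [0, 0, 0, 0, 0, 0, -1]]]'

```text
time_s: 14.1
position: [0.6394, -0.1407, 0.0953]
tcp_rot: [[0.787, -0.223, 0.575], [-0.279, -0.96, 0.009], [0.551, -0.167, -0.818]]
force: [4.8, -1.1, 1.4]
opening: 0.179
```

```bash
python3 -c "
from h import *
chk([.628,-.141,.1095])"
```

```text
t 14.1 psi -16.9 pos err mm [ 1.2  0.1 -0.6] F [ 4.8 -1.1  1.4] Mn [-0.34 -0.29  0.09] op 15.5 q [-30.  38. 110.  87.  17.  -6.]
```

play_rows --plan '[[[0, 0, 0, 0.0191, 0.0003, -0.0273, -1], [0, 0, 0, 0.0191, 0.0003, -0.0273, -1], [0, 0, 0, 0, 0, 0, -1]]]'

```text
time_s: 14.4
position: [0.6394, -0.1408, 0.0954]
tcp_rot: [[0.723, -0.383, 0.575], [-0.474, -0.881, 0.009], [0.503, -0.279, -0.818]]
force: [4.8, -0.9, 0.9]
opening: 0.184
```

```bash
python3 -c "
from h import *
chk([.628,-.141,.1095])"
```

```text
t 14.4 psi -29.0 pos err mm [ 1.2  0.  -0.6] F [ 4.8 -0.9  0.9] Mn [-0.28 -0.34 -0.13] op 16.0 q [-30.  38. 110.  87.  17.   6.]
```

play_rows --plan '[[[0, 0, 0, 0.0191, 0.0003, -0.0273, -1], [0, 0, 0, 0.0191, 0.0003, -0.0273, -1], [0, 0, 0, 0, 0, 0, -1]]]'

```text
time_s: 14.7
position: [0.6394, -0.1408, 0.0953]
tcp_rot: [[0.627, -0.525, 0.575], [-0.647, -0.763, 0.009], [0.434, -0.378, -0.818]]
force: [4.5, -0.4, 1.1]
opening: 0.182
```

```bash
python3 -c "
from h import *
chk([.628,-.141,.1095])"
```

```text
t 14.7 psi -41.0 pos err mm [ 1.2  0.1 -0.6] F [ 4.5 -0.4  1.1] Mn [-0.16 -0.28 -0.3 ] op 15.9 q [-30.  38. 110.  87.  17.  18.]
```

play_rows --plan '[[[0, 0, 0, 0.0191, 0.0003, -0.0273, -1], [0, 0, 0, 0.0191, 0.0003, -0.0273, -1], [0, 0, 0, 0, 0, 0, -1]]]'

```text
time_s: 15.0
position: [0.6393, -0.1407, 0.0953]
tcp_rot: [[0.505, -0.644, 0.575], [-0.79, -0.613, 0.009], [0.347, -0.459, -0.818]]
force: [5.4, -1.1, 0.5]
opening: 0.182
```

```bash
python3 -c "
from h import *
chk([.628,-.141,.1095])"
```

```text
t 15.0 psi -52.9 pos err mm [ 1.2  0.1 -0.6] F [ 5.4 -1.1  0.5] Mn [-0.19 -0.35 -0.02] op 15.9 q [-30.  38. 110.  87.  17.  30.]
```

play_rows --plan '[[[0, 0, 0, 0.0191, 0.0003, -0.0273, -1], [0, 0, 0, 0.0191, 0.0003, -0.0273, -1], [0, 0, 0, 0, 0, 0, -1]]]'

```text
time_s: 15.3
position: [0.6389, -0.14, 0.0951]
tcp_rot: [[0.366, -0.733, 0.574], [-0.898, -0.44, 0.01], [0.245, -0.519, -0.819]]
force: [5.1, 0.6, 0.7]
opening: 0.203
```

```bash
python3 -c "
from h import *
chk([.628,-.141,.1095])"
```

```text
t 15.3 psi -64.6 pos err mm [ 0.7  0.8 -0.6] F [5.1 0.6 0.7] Mn [ 0.1  -0.31  0.8 ] op 17.7 q [-30.  38. 110.  87.  17.  42.]
```

Torque about the axis passed zero near -26° (the 1.35 top), again at -52° (the green seat), and jumped to 0.8 N m at the end stop. So the selector is in the hand-shower seat. I'll turn back 12°, release and back off.

play_rows --plan '[[[0, 0, 0, -0.0191, -0.0003, 0.0273, -1], [0, 0, 0, -0.0191, -0.0003, 0.0273, -1], [0, 0, 0, 0, 0, 0, 0], [0, 0, 0, 0, 0, 0, 0], [0, 0, 0, 0, 0, 0, 1], [0, 0, 0, 0, 0, 0, 1], [0, 0, 0, 0, 0, 0, 1], [0, 0, 0, 0, 0, 0, 1], [-0.23, 0, 0.33, 0, 0, 0, 1], [-0.34, 0, 0.49, 0, 0, 0, 1], [-0.46, 0, 0.65, 0, 0, 0, 1], [-0.46, 0, 0.65, 0, 0, 0, 1]]]'

```text
time_s: 16.5
position: [0.5623, -0.1403, 0.2008]
tcp_rot: [[0.505, -0.647, 0.572], [-0.792, -0.61, 0.009], [0.343, -0.457, -0.821]]
force: [-0.3, -0.3, 0.2]
opening: 0.973
```

```bash
python3 - <<'E'
from h import *
chk([.628,-.141,.1095])
plan([.627,.099,.1095],25,.09);plan([.627,.099,.1095],205,.09)
for n,box in (('side',(295,200,395,300)),):
    x0,y0,x1,y1=box;cv2.imwrite('pics/s5.png',cv2.resize(capture(n)[y0:y1,x0:x1,::-1],None,fx=5,fy=5,interpolation=cv2.INTER_CUBIC))
E
```

```text
t 16.5 psi -53.1 pos err mm [ -1.5   1.7 129.9] F [-0.3 -0.3  0.2] Mn [ 0.02  0.4  -0.16] op 84.7 q [-36.  22. 116.  59.  24.  55.]
t 16.5 to [0.5863 0.0984 0.1677] shift/50mm [ 0.479  4.774 -0.662] turn/pi [ 0.324   0.0046 -0.4642] deg 101.9
t 16.5 to [0.5863 0.0984 0.1677] shift/50mm [ 0.479  4.774 -0.662] turn/pi [-0.2485 -0.0046  0.3557] deg 78.1
```

View pics/s5.png

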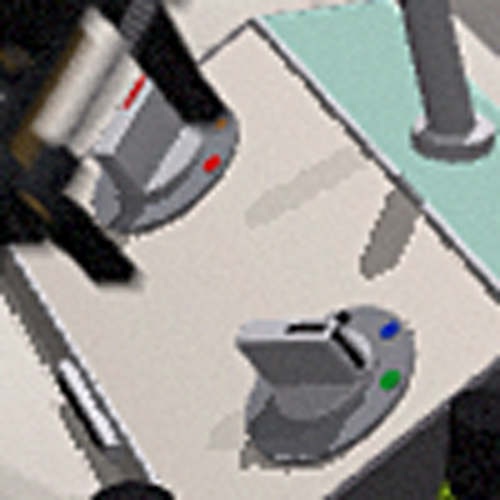

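```bash
python3 - <<'E'
from h import *
G=np.array([.630,-.1405,.1095])
for a in (50,25,0,-27,-52,-78):
    t=np.radians(a);b=S@[np.cos(t),np.sin(t),0];X=[G+S[:,2]*.011+b*k for k in (-.028,.028)]
    print(a,np.round((proj('side',X)-[295,200]+.5)*5).tolist())
E
```

```text
50 [[272.0, 380.0], [299.0, 288.0]]
25 [[252.0, 380.0], [319.0, 287.0]]
0 [[239.0, 371.0], [332.0, 296.0]]
-27 [[234.0, 354.0], [337.0, 313.0]]
-52 [[240.0, 334.0], [332.0, 333.0]]
-78 [[255.0, 314.0], [317.0, 354.0]]
```

```bash
python3 - <<'E'
from h import *
chk([.628,-.141,.1095])
G=np.array([.630,-.1405,.1095])
for a in (-27,-45,-52,-78):
    t=np.radians(a);b=S@[np.cos(t),np.sin(t),0];print(a);look('pics/w6.png',[G+S[:,2]*.011+b*k for k in (-.028,.028)])
E
```

```text
t 16.55 psi -53.0 pos err mm [1.000e-01 1.700e+00 1.343e+02] F [-1.4  1.   2.1] Mn [ 0.1   0.35 -0.09] op 84.9 q [-36.  22. 116.  58.  24.  55.]
-27
[344. 271.]
[308. 198.]
-45
[332. 276.]
[321. 196.]
-52
[327. 277.]
[325. 196.]
-78
[308. 274.]
[344. 199.]
```

View pics/w6.png

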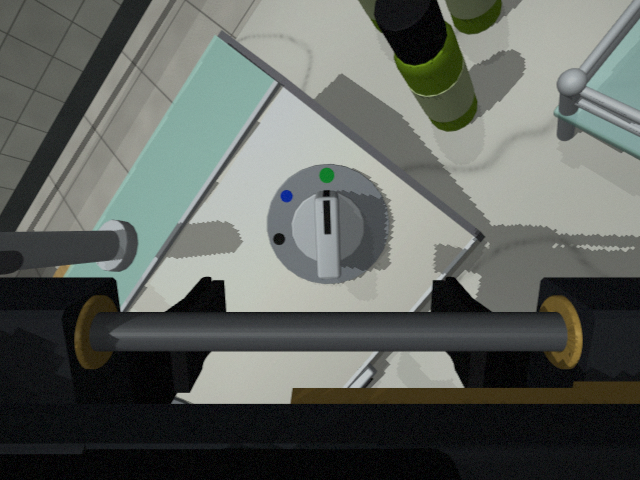

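The pointer sits exactly at green: pointer end (326,195), mark (327,175). Now the temperature handle.

play_rows --plan '[[[0.048, 0.48, -0.02, -0.0248, -0.0005, 0.0356, 1], [0.048, 0.48, -0.02, -0.0248, -0.0005, 0.0356, 1], [0.048, 0.48, -0.02, -0.0248, -0.0005, 0.0356, 1], [0.048, 0.48, -0.02, -0.0248, -0.0005, 0.0356, 1], [0.048, 0.48, -0.02, -0.0248, -0.0005, 0.0356, 1], [0.048, 0.48, -0.02, -0.0248, -0.0005, 0.0356, 1], [0.048, 0.48, -0.1, -0.0248, -0.0005, 0.0356, 1], [0.048, 0.48, -0.1, -0.0248, -0.0005, 0.0356, 1], [0.048, 0.48, -0.1, -0.0248, -0.0005, 0.0356, 1], [0.048, 0.48, -0.1, -0.0248, -0.0005, 0.0356, 1], [0, 0, 0, 0, 0, 0, 1], [0, 0, 0, 0, 0, 0, 1]]]'

```text
time_s: 17.95
position: [0.5867, 0.0949, 0.1737]
tcp_rot: [[0.746, 0.341, 0.571], [0.408, -0.913, 0.013], [0.526, 0.224, -0.821]]
force: [0.1, 0.4, 0.3]
opening: 0.998
```

```bash
python3 - <<'E'
from h import *
G=np.array([.6265,.0998,.1095]);chk(G)
plan(G,205,.05);plan(G,205,.0015)
for a in (25,35):
    t=np.radians(a);b=S@[np.cos(t),np.sin(t),0];print(a);look('pics/w7.png',[G+S[:,2]*.011+b*k for k in (-.028,0,.028)])
im=cv2.imread('pics/w7.png');hsv=cv2.cvtColor(im,40);m=((hsv[...,0]<8)|(hsv[...,0]>172))&(hsv[...,1]>150)&(hsv[...,2]>90);m[270:]=0
n,_,st,ce=cv2.connectedComponentsWithStats(m.astype(np.uint8))
for i in range(1,n):
    if st[i,4]>15:print(st[i],ce[i])
E
```

```text
t 17.95 psi 23.4 pos err mm [ 4.2 -4.3 93. ] F [0.1 0.4 0.3] Mn [-0.02  0.37  0.  ] op 86.8 q [ -3.  26. 116.  36.   4.  28.]
t 17.95 to [0.6087 0.0995 0.1349] shift/50mm [ 0.441  0.093 -0.777] turn/pi [-0.0062 -0.0009  0.0068] deg 1.7
t 17.95 to [0.6365 0.1    0.0952] shift/50mm [ 0.997  0.101 -1.572] turn/pi [-0.0062 -0.0009  0.0068] deg 1.7
25
[321. 304.]
[319. 259.]
[317. 211.]
35
[328. 303.]
[318. 259.]
[307. 212.]
[305 205   9  10  60] [309.36666667 209.41666667]
[306 219  15  38 274] [312.92335766 237.34671533]
[370 228  16  16 205] [377.24390244 235.34634146]
```

```bash
python3 - <<'E'
from h import *
G=np.array([.6265,.0998,.1095])
plan(G,212,.05)
E
```

```text
t 18.05 to [0.6087 0.0995 0.1349] shift/50mm [ 0.436  0.115 -0.793] turn/pi [-0.0284 -0.0009  0.0392] deg 8.7
```

play_rows --plan '[[[0.07, 0.02, -0.13, -0.0047, 0, 0.0065, 1], [0.07, 0.02, -0.13, -0.0047, 0, 0.0065, 1], [0.07, 0.02, -0.13, -0.0047, 0, 0.0065, 1], [0.07, 0.02, -0.13, -0.0047, 0, 0.0065, 1], [0.08, 0.02, -0.13, -0.0047, 0, 0.0065, 1], [0.08, 0.02, -0.14, -0.0047, 0, 0.0065, 1], [0, 0, 0, 0, 0, 0, 1], [0, 0, 0, 0, 0, 0, 1], [0, 0, 0, 0, 0, 0, 1]]]'

```text
time_s: 18.95
position: [0.6041, 0.0989, 0.1448]
tcp_rot: [[0.7, 0.426, 0.573], [0.513, -0.858, 0.011], [0.496, 0.286, -0.82]]
force: [0.1, -0.5, -0.0]
opening: 1.0
```

```bash
python3 - <<'E'
from h import *
G=np.array([.6265,.0998,.1095]);chk(G)
plan(G,212,.05);plan(G,212,.0015)
E
```

```text
t 18.95 psi 30.2 pos err mm [ 1.9 -0.5 59.2] F [ 0.1 -0.5 -0. ] Mn [ 0.02  0.3  -0.01] op 87.0 q [ -2.  30. 115.  97.   2. -40.]
t 18.95 to [0.6087 0.0995 0.1349] shift/50mm [ 0.092  0.012 -0.197] turn/pi [-0.0064 -0.0003  0.0079] deg 1.8
t 18.95 to [0.6365 0.1    0.0952] shift/50mm [ 0.649  0.021 -0.992] turn/pi [-0.0064 -0.0003  0.0079] deg 1.8
```

play_rows --plan '[[[0.05, 0.002, -0.08, -0.0006, 0, 0.0007, 1], [0.05, 0.002, -0.08, -0.0006, 0, 0.0007, 1], [0.05, 0.002, -0.08, -0.0006, 0, 0.0007, 1], [0.06, 0.002, -0.09, -0.0006, 0, 0.0007, 1], [0.06, 0.002, -0.09, -0.0006, 0, 0.0007, 1], [0.06, 0.002, -0.09, -0.0006, 0, 0.0007, 1], [0.06, 0.002, -0.09, -0.0006, 0, 0.0007, 1], [0.06, 0.002, -0.09, -0.0006, 0, 0.0007, 1], [0.06, 0.002, -0.09, -0.0006, 0, 0.0007, 1], [0.06, 0.002, -0.09, -0.0006, 0, 0.0007, 1], [0, 0, 0, 0, 0, 0, 1], [0, 0, 0, 0, 0, 0, 1]]]'

```text
time_s: 20.15
position: [0.6325, 0.1004, 0.1012]
tcp_rot: [[0.688, 0.446, 0.572], [0.539, -0.843, 0.009], [0.486, 0.302, -0.82]]
force: [-0.7, 0.4, -0.4]
opening: 0.997
```

```bash
python3 - <<'E'
from h import *
G=np.array([.6265,.0998,.1095]);chk(G)
plan(G,212,.0015)
E
```

```text
t 20.15 psi 31.9 pos err mm [0.1 0.5 7.3] F [-0.7  0.4 -0.4] Mn [-0.01  0.33  0.03] op 86.7 q [  -2.   37.  112.  160.    4. -104.]
t 20.15 to [0.6365 0.1    0.0952] shift/50mm [ 0.081 -0.009 -0.12 ] turn/pi [-0.0004 -0.0004  0.0006] deg 0.2
```

play_rows --plan '[[[0.04, 0, -0.06, 0, 0, 0, 1], [0.04, 0, -0.06, 0, 0, 0, 1], [0, 0, 0, 0, 0, 0, -1], [0, 0, 0, 0, 0, 0, -1], [0, 0, 0, 0, 0, 0, -1], [0, 0, 0, 0, 0, 0, -1], [0, 0, 0, 0, 0, 0, -1], [0, 0, 0, 0, 0, 0, -1], [0, 0, 0, 0, 0, 0, -1], [0, 0, 0, 0, 0, 0, -1], [0, 0, 0, 0, 0, 0, -1], [0, 0, 0, 0, 0, 0, -1]]]'

```text
time_s: 21.35
position: [0.6371, 0.0998, 0.0954]
tcp_rot: [[0.688, 0.445, 0.573], [0.538, -0.843, 0.008], [0.486, 0.303, -0.82]]
force: [-1.6, -5.5, 2.6]
opening: 0.18
```

```bash
python3 -c "
from h import *
chk([.6265,.0998,.1095])"
```

```text
t 21.35 psi 31.8 pos err mm [ 0.5 -0.2 -0.1] F [-1.6 -5.5  2.6] Mn [-0.72  0.31 -0.01] op 15.6 q [  -2.   37.  112.  162.    5. -106.]
```

play_rows --plan '[[[0, -0.04, 0, 0.0191, 0.0003, -0.0273, -1], [0, 0, 0, 0.0191, 0.0003, -0.0273, -1], [0, 0, 0, 0.0191, 0.0003, -0.0273, -1], [0, 0, 0, 0.0191, 0.0003, -0.0273, -1], [0, 0, 0, 0.0191, 0.0003, -0.0273, -1], [0, 0, 0, 0.0191, 0.0003, -0.0273, -1], [0, 0, 0, 0.0191, 0.0003, -0.0273, -1], [0, 0, 0, 0.0191, 0.0003, -0.0273, -1], [0, 0, 0, 0.0191, 0.0003, -0.0273, -1], [0, 0, 0, 0, 0, 0, -1]]]'

```text
time_s: 22.35
position: [0.6371, 0.099, 0.0954]
tcp_rot: [[0.765, -0.292, 0.574], [-0.364, -0.931, 0.01], [0.531, -0.216, -0.819]]
force: [-0.0, 3.0, 0.1]
opening: 0.182
```

```bash
python3 -c "
from h import *
chk([.6265,.0998,.1095])"
```

```text
t 22.35 psi -22.0 pos err mm [ 0.5 -1.  -0.1] F [-0.   3.   0.1] Mn [0.45 0.24 0.02] op 15.9 q [ -2.  37. 112. 159.   5. -50.]
```

play_rows --plan '[[[0, 0, 0, 0.0191, 0.0003, -0.0273, -1], [0, 0, 0, 0.0191, 0.0003, -0.0273, -1], [0, 0, 0, 0.0191, 0.0003, -0.0273, -1], [0, 0, 0, 0, 0, 0, -1]]]'

```text
time_s: 22.75
position: [0.637, 0.0987, 0.0954]
tcp_rot: [[0.637, -0.514, 0.574], [-0.633, -0.774, 0.01], [0.439, -0.37, -0.819]]
force: [1.5, 1.1, 0.6]
opening: 0.182
```

```bash
python3 -c "
from h import *
chk([.6265,.0998,.1095])"
```

```text
t 22.75 psi -40.0 pos err mm [ 0.5 -1.3 -0.1] F [1.5 1.1 0.6] Mn [ 0.37  0.22 -0.24] op 15.8 q [ -2.  37. 112. 159.   5. -32.]
```

play_rows --plan '[[[0, 0, 0, 0.0191, 0.0003, -0.0273, -1], [0, 0, 0, 0.0191, 0.0003, -0.0273, -1], [0, 0, 0, 0, 0, 0, -1]]]'

```text
time_s: 23.05
position: [0.6369, 0.0986, 0.0953]
tcp_rot: [[0.517, -0.635, 0.574], [-0.78, -0.626, 0.01], [0.353, -0.452, -0.819]]
force: [0.5, 2.5, 0.6]
opening: 0.18
```

```bash
python3 -c "
from h import *
chk([.6265,.0998,.1095])"
```

```text
t 23.05 psi -52.0 pos err mm [ 0.4 -1.4 -0.1] F [0.5 2.5 0.6] Mn [ 0.29  0.16 -0.34] op 15.7 q [ -2.  37. 112. 159.   5. -20.]
```

play_rows --plan '[[[0, 0, 0, 0.0191, 0.0003, -0.0273, -1], [0, 0, 0, 0, 0, 0, -1]]]'

```text
time_s: 23.25
position: [0.6369, 0.0985, 0.0953]
tcp_rot: [[0.45, -0.685, 0.574], [-0.84, -0.543, 0.01], [0.305, -0.486, -0.819]]
force: [1.1, 1.2, -0.1]
opening: 0.184
```

```bash
python3 -c "
from h import *
chk([.6265,.0998,.1095])"
```

```text
t 23.25 psi -57.8 pos err mm [ 0.3 -1.4 -0.1] F [ 1.1  1.2 -0.1] Mn [ 0.24  0.1  -0.19] op 16.0 q [ -2.  37. 112. 159.   5. -14.]
```

play_rows --plan '[[[0, 0, 0, 0.0127, 0.0002, -0.0182, -1], [0, 0, 0, 0, 0, 0, -1]]]'

```text
time_s: 23.45
position: [0.6368, 0.0986, 0.0952]
tcp_rot: [[0.404, -0.713, 0.573], [-0.873, -0.487, 0.01], [0.272, -0.505, -0.819]]
force: [0.5, 0.5, 0.1]
opening: 0.191
```

```bash
python3 -c "
from h import *
chk([.6265,.0998,.1095])"
```

```text
t 23.45 psi -61.6 pos err mm [ 0.2 -1.3 -0.1] F [0.5 0.5 0.1] Mn [0.22 0.16 0.79] op 16.6 q [ -2.  37. 112. 159.   5. -10.]
```

The end stop is reached at about -59°, with 0.79 N m. I'll ease back 4°, release and retreat along the axis.

play_rows --plan '[[[0, 0, 0, -0.0127, -0.0002, 0.0182, -1], [0, 0, 0, 0, 0, 0, 0], [0, 0, 0, 0, 0, 0, 0], [0, 0, 0, 0, 0, 0, 1], [0, 0, 0, 0, 0, 0, 1], [0, 0, 0, 0, 0, 0, 1], [0, 0, 0, 0, 0, 0, 1], [-0.1, 0, 0.15, 0, 0, 0, 1], [-0.2, 0, 0.28, 0, 0, 0, 1], [-0.2, 0, 0.28, 0, 0, 0, 1], [-0.2, 0, 0.28, 0, 0, 0, 1], [-0.2, 0, 0.28, 0, 0, 0, 1]]]'

```text
time_s: 24.65
position: [0.6006, 0.0993, 0.1447]
tcp_rot: [[0.447, -0.686, 0.574], [-0.842, -0.539, 0.012], [0.301, -0.489, -0.819]]
force: [0.4, -0.3, -0.4]
opening: 0.986
```

play_rows --plan '[[[-0.3, 0, 0.5, 0, 0, 0, 1], [-0.3, 0, 0.6, 0, 0, 0, 1], [-0.3, 0, 0.6, 0, 0, 0, 1], [-0.3, 0, 0.6, 0, 0, 0, 1], [-0.3, 0, 0.4, 0, 0, 0, 1], [0, 0, 0, 0, 0, 0, 1], [0, 0, 0, 0, 0, 0, 1]]]'

```text
time_s: 25.35
position: [0.5796, 0.1059, 0.1876]
tcp_rot: [[0.455, -0.67, 0.586], [-0.842, -0.539, 0.037], [0.291, -0.51, -0.809]]
force: [1.1, -0.6, -0.4]
opening: 0.998
```

```bash
python3 - <<'E'
from h import *
G=np.array([.6265,.0998,.1095]);chk(G);print(read_state()['position'])
w=capture('wrist')[:,:,::-1];t=capture('top')[120:350,250:550,::-1];s=capture('side')[200:440,230:430,::-1]
cv2.imwrite('pics/f.png',np.hstack([cv2.resize(w,(400,300)),cv2.resize(t,(391,300))]))
a=np.hstack([cv2.resize(w,(400,300)),cv2.resize(t,(400,300))]);b=np.hstack([cv2.resize(s,(250,300)),cv2.resize(s[0:110,60:165],(314,300),interpolation=cv2.INTER_CUBIC)])
b=cv2.copyMakeBorder(b,0,0,0,800-b.shape[1],0);cv2.imwrite('pics/f.png',np.vstack([a,b]))
E
```

```text
t 25.35 psi -58.0 pos err mm [  6.5   6.9 108.3] F [ 1.1 -0.6 -0.4] Mn [ 0.09  0.38 -0.  ] op 86.8 q [ -2.  24. 117.  49.   5.  97.]
[0.57960711 0.10593628 0.18758829]
```

View pics/f.png

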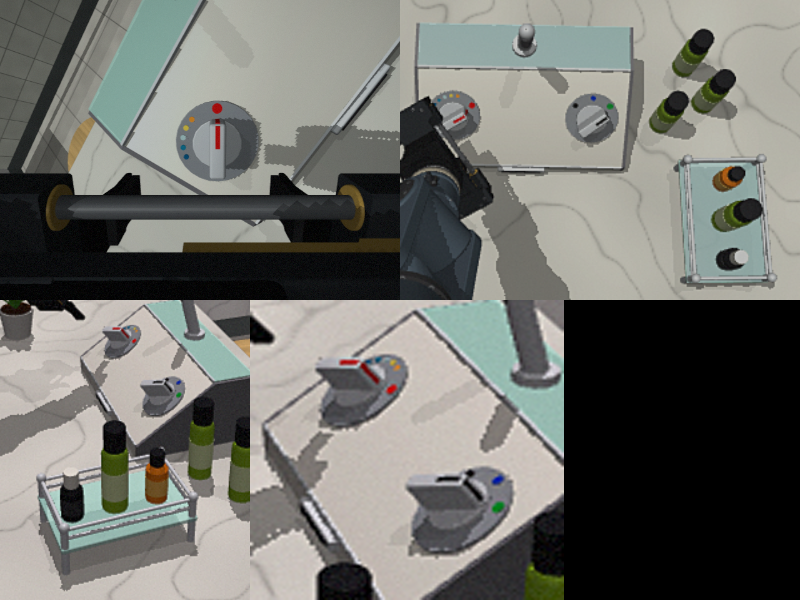

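The red pointer lines up with the red mark and the selector with green. The shampoo stands upright mid-shelf, the other bottles and the plant are in place, and the arm is clear of everything. I'll hand in.

```bash
python3 -c "
from rig import *
print(hand_in())"
```

```text
the job is handed in; nothing more can be done
None
```

I did all three parts and handed the job in at about 25 s of the 64 s allowed; the hand-in reports no verdict.

- **Shampoo:** I gripped the bottle by its cap, carried it and set it on the glass between tonic and lotion. The contact force on setting it down was about 2 N. The last pictures show it upright mid-shelf, with tonic and lotion looking undisturbed.
- **Outlet selector:** I turned it clockwise until it pressed on its end stop (about 0.8 N m), then eased back and let go. The wrist picture after release shows the pointer at the green mark.
- **Temperature handle:** I turned it past the safety stop to its end stop (about 0.8 N m at roughly -59°), then eased back and let go. The last pictures show its red line on the red mark.
- **Plant:** I never went near it. The last side view shows its pot at the edge of the picture, standing upright.

**What disagreed:**
- The selector started with its pointer midway between black and blue, not in one of the two seats the task names.
- The temperature handle's starting angle, read against its marks, came out at about 0.45–0.55 rad, above the stated 0.05–0.4.
- The wrist camera and the fixed cameras differed by about 7 mm in x for the bottle and counter. I used values between them.
- The first approach to the selector ran joint 6 to its limit, so I used the half-turned grasp instead.

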